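# Unlock the bath's filter cartridge and park it on its stand

## Task

The small water bath's filter cartridge is locked in the sloped port on its front: turn it anticlockwise by its orange grip until it meets its stop, lift it straight out, and stand it upright in the keyed pocket of the blue stand, fully home and flat. Set it down rather than drop it, and leave the bottles and other things on the bench where they are.

Things in the scene. Friction and masses are not known exactly. Their poses are not given: they have to be found in the camera images.
- cartridge: Loose filter cartridge, 66 mm tall, 220 g. Origin: centre of underside; z up its axis; x along grip bar and lugs (half-turn symmetric). White hub 40 mm across, z 0-24 mm; two lugs at its foot, 72 mm long in all (x), 20 wide (y), z 0-8; white flange disc 84 across, z 24-32; orange grip bar 64 long (x), 16 wide (y), z 32-66.
- port: Grey square bayonet socket, 104 x 104 mm, fixed on the bath's front, facing up and towards the robot. Origin: centre of the inner floor, on which the cartridge's underside rests; z is the socket's axis, out of the face, 25 degrees from vertical; x points up the slope. The face is at z 22 mm, just under the flange. Keyhole: a 46 mm square plus a slot 28 mm wide, 78 mm long along x.
- port_face (a point): Centre of the port's face, 22 mm up its z, axes as the port. Locked: the cartridge's x is about 0.95 rad clockwise of the port's x, seen from outside; a keeper holds its lugs (2 mm play). Turn it anticlockwise (+z) until the bar points up the slope, at the green marks: its stop is about 0.04 rad beyond, and it can be drawn out along z, clear after 22 mm. Light friction, no spring.
- bath: White water bath, fixed. Origin on the bench directly below the port's origin, which is 85 mm up; x away from the port's front. The tank behind the port reaches from 65 to 285 mm along x, 230 mm wide, 152 mm high, with a red lid handle up to 182 mm.
- stand: Service stand, fixed: black base 130 (x) x 100 (y) x 12 mm with a blue keyed plate up to 28 mm high. Origin: centre of its underside; x along the pocket's long slot.
- pocket (a point): Centre of the pocket's flat floor on the stand, 12 mm above the bench, axes as the stand. 16 mm deep, same keyhole shape as the port: a 46 mm square plus a slot 28 mm wide, 78 mm long along x. The seated cartridge's underside rests on this floor, its grip bar along x either way round, its flange 8 mm above the blue plate.
- amber_bottle: Bystander: amber bottle, 72 mm across, 150 mm high, behind the stand. Origin: centre of underside.
- white_jar: Bystander: white jar, 64 mm across, 75 mm high, near the stand. Origin: centre of underside.
- beaker: Bystander: clear beaker, 72 mm across, 90 mm high. Origin: centre of underside.
- timer: Bystander: white timer, 70 x 60 x 18 mm, lying flat. Origin: centre of underside.
- spatula: Bystander: spatula 190 mm long, lying flat.
- orange_bottle: Bystander: orange bottle with green cap, 60 mm across, 120 mm high. Origin: centre of underside.
Mind the look-alikes: they are no part of the job. Leave any purple look-alike of the cartridge alone. Of the things that look like the stand, take the one that is farthest to the robot's right at the start.

How it is judged (in metres and radians):
On the way, in this order (a step that is already met when the one before it is completed fails the run):
1. the cartridge, still down in the port, is turned to its release position (angle between the x axis of cartridge and the x axis of port, either way round below 0.13 rad and z of cartridge in the frame of port below 0.006 m and distance between cartridge and port below 0.012 m), for 0.1 s.
2. the cartridge is lifted clear of the port (z of cartridge in the frame of port above 0.03 m and contact force between the fingers and cartridge above 0.5 N), for 0.1 s.
At the end, for the whole second after the job is handed in: The cartridge stands released and at rest in the stand's pocket: its underside within 7 mm of the pocket's centre sideways and 4 mm in height, upright within 4 degrees, its grip bar along the pocket's long slot within 8.5 degrees (either way round) (horizontal distance between cartridge and pocket below 0.007 m and z of cartridge in the frame of pocket between -0.004 and 0.004 m and angle between cartridge's own z axis and vertical below 0.07 rad and angle between the x axis of cartridge and the x axis of stand, either way round below 0.15 rad and linear speed of cartridge below 0.02 m/s and angular speed of cartridge below 0.1 rad/s); the robot touches nothing.
It fails at once if the cartridge is dropped (moves faster than 0.5 m/s while not held) (linear speed of cartridge above 0.5 m/s and not (contact force between the fingers and cartridge above 0.2 N)).
It fails at once if a bystander is shifted by more than 30 mm (distance of any of amber_bottle, white_jar, beaker, timer, spatula, orange_bottle from where it was at the start of the episode above 0.03 m).
It also fails if it takes over 56 s, if anything falls off the work surface, if the arm or the gripper's body presses on something with over 40 N, if the wrist force passes 120 N, or if a joint passes its speed limit or range.

## Robot

A 6-joint arm with a two-finger parallel gripper is mounted at the origin on the work surface. World frame = base frame: x ahead of the robot, y to its left, z up, the work surface at z = 0. Lengths are in mm, angles in degrees, forces in N, time in s.
With the tool pointing down it reaches from about 350 to 850 mm from the base axis. Payload 8.1 kg.
Tool frame: the origin (TCP) lies midway between the tips of the shut fingers; the grasp point (between the pads) lies grip_depth behind it (grip_depth is the distance from the TCP to the grasp point, in mm); z points along the fingers, y is the line along which they close (so a half turn about z gives the same grasp; the last joint's range is limited). The gripper opens to 85 mm and grips with 20 to 120 N. Pads are 22 mm wide; open, the fingers measure 114 mm over their backs; the gripper's body (76 mm by 85 mm) begins 54 mm behind the grasp point. The pads swing forward as they close: fully open they stand 13 mm farther back than shut.
Start: joints at [-71.757, 7.471, 85.268, -0, 87.261, -4.893], TCP at [235.769, -551.741, 231.292] pointing down, gripper open.
Joint ranges: [-169.43, 169.43], [-51.17, 129.36], [1.28, 143.12], [-76.62, 256.62], [0, 156.53], [-152.29, 152.29]. Speed limits (degrees/s): [136.94, 136.94, 159.86, 180, 180, 180].

## Interface

Orientations are given as [roll, pitch, yaw] about the fixed x, y, z axes, in that order (R = Rz(yaw) Ry(pitch) Rx(roll)).
In Python, from bench import sense, snapshot, hand_in, grip_depth gives the robot as it stands. The module is installed in compiled form; this text tells all that it offers.
- The arm moves only by the tool apply_moves, never from a script. Its argument "series" is text: rows parted by semicolons, each of 5 numbers parted by spaces: the shift along the tool's x, y, z each as a share of 0.3 m, from -1 to 1, then the turn about the tool's z as a share of 2 rad, from -1 to 1, then the gripper's target within -1 to 1 (shut at 1, half-way at 0, fully open at -1). In form: tx ty tz twist gripper; .... A call has 1 to 5 rows; each row shifts and turns the commanded pose from where the row before left it, along the tool's axes as they then stand; what a row does not reach is not made up. A row lasts 1/12 s, in which the tool goes at most 41.7 mm and 7.16 degrees, less where a joint would pass 70% of its speed; a pose out of reach is approached as far as the arm can. A call with a number of a shift or a turn outside -1 to 1 is refused whole. A call with a gripper value outside its range is refused whole. The fingers move at their own pace and stop on an object; "squeeze" is the grip in N (left out, the last holds). Time passes only in rows, so rows that do not move let the fingers close. It gives the time, the measured TCP pose, the force, the opening and the grip force at its end, in the units of the state.
- sense(): the state, without advancing time (a new reading comes with each control period).
- snapshot(name): name is "side" or "top" or "wrist"; returns a dict with "frame" (384x512x3 uint8, blue, green, red), "depth" (384x512 float32, mm along the optical axis (not along the pixel's ray), 0 where there is no reading), "intrinsics" (3x3 intrinsics, pixels), "extrinsics" (4x4, takes a point from camera to world coordinates); the wrist camera has in their place "tool_from_camera" (4x4, takes a point from camera to tool coordinates, whose origin is the TCP and whose axes are the flange's). Camera axes: x right, y down, z forward; pixel columns grow to the right and rows downward; lengths in mm; the calibration is good to about 2 mm. A picture is of the moment at which its call begins: read the wrist's pose just before it.
- hand_in(): hands the job in; it is judged then, once.
The state is a dict: "time": time; "joint_pos": joint angles; "qd": joint speeds; "joint_efforts": joint torques, N m; "tool_pos": TCP position; "tcp_rot": TCP orientation; "ft_force": force on the tool from outside, world axes, zero at the start; "wrist_torque": the same for the moment, N m; "finger_gap": finger opening in mm; "grip_force": force on a finger pad.
Only numpy, scipy, OpenCV 4.12 (cv2) and the standard library are available. Lean on these libraries where they do the work, as an engineer would, in place of code of your own. Each camera call takes 0.05 s, during which the arm holds its last target. There are 200 camera calls.

## Working session

There is one attempt and no reset: what is moved stays moved. The work goes in short steps, Python scripts to look and compute and a tool call to move; the robot and the scene stay as the last step left them, time stands still between calls to the robot, and variables do not carry over. Pictures are saved under pics/ and viewed, at most 10 in all, crops included, and the job is handed in when it is done.

Besides the shell and the picture viewer there is one more tool, called after ">>>" by a JSON object that holds its "name" and its "arguments", one argument or row to a line. apply_moves: Moves the arm, as the interface text tells. Its arguments: {"type":"object","properties":{"series":{"type":"string"},"squeeze":{"type":"number"}},"required":["series"]}

```bash
mkdir -p pics; python3 - <<'E'
from bench import *
import cv2,numpy as np
print(sense(), grip_depth if not callable(grip_depth) else grip_depth())
for n in("top","side"):
    s=snapshot(n); cv2.imwrite(f"pics/{n}1.png",cv2.resize(s["frame"],(800,600),interpolation=cv2.INTER_CUBIC)); np.savez(f"{n}1.npz",**s)
    print(n,s["intrinsics"].tolist(),np.round(s["extrinsics"],3).tolist())
E
```

```text
{'time': 0.0, 'joint_pos': array([-7.17587867e+01,  7.51380049e+00,  8.53314016e+01,  1.32556633e-03,
        8.72622406e+01, -4.89318048e+00]), 'qd': array([ 0.00272817,  0.00479846,  0.00034789, -0.0089243 , -0.09873721,
       -0.00033265]), 'joint_efforts': array([ 1.91221457e-04, -5.69405258e+01, -5.00553954e+01, -9.58746853e-06,
        1.50064391e-02,  6.43806220e-05]), 'tool_pos': array([ 235.5824664 , -551.19915099,  230.23773621]), 'tcp_rot': array([-1.79893062e+02, -1.04837853e-02,  2.31343194e+01]), 'ft_force': array([-1.94825956e-01, -1.17632694e-01,  1.50019299e-04]), 'wrist_torque': array([ 0.01719433, -0.02351147, -0.00534644]), 'grip_force': 0.0, 'finger_gap': 85.59077045120723} 18.700000000000003
top [[375.17727248242636, 0.0, 257.8877068543972], [0.0, 375.17727248242636, 187.2133589588104], [0.0, 0.0, 1.0]] [[0.005, -0.997, 0.083, 467.716], [-1.0, -0.007, -0.023, -3.837], [0.024, -0.082, -0.996, 1287.695], [0.0, 0.0, 0.0, 1.0]]
side [[401.8252197347035, 0.0, 257.59325985986936], [0.0, 401.8252197347035, 194.293263890555], [0.0, 0.0, 1.0]] [[-0.868, -0.353, 0.349, 182.286], [-0.496, 0.628, -0.599, 650.551], [-0.008, -0.693, -0.721, 863.903], [0.0, 0.0, 0.0, 1.0]]
```

View pics/top1.png

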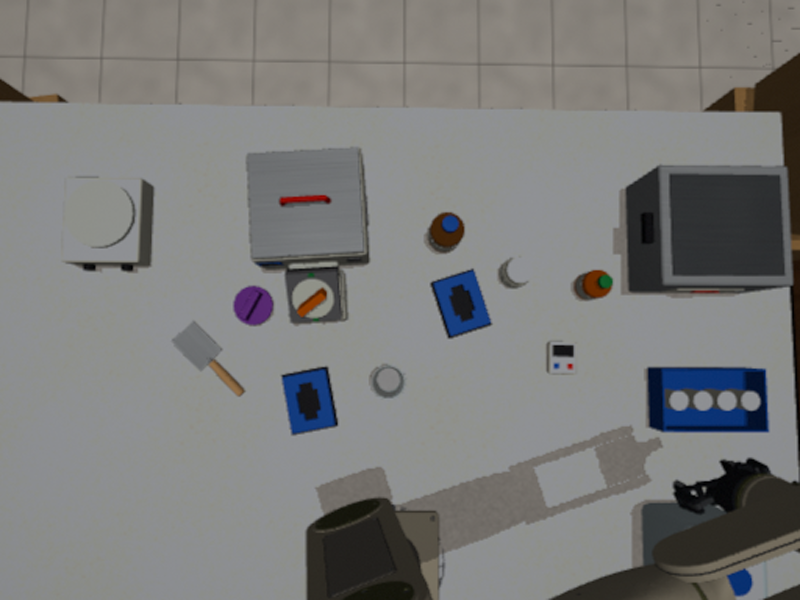

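View pics/side1.png

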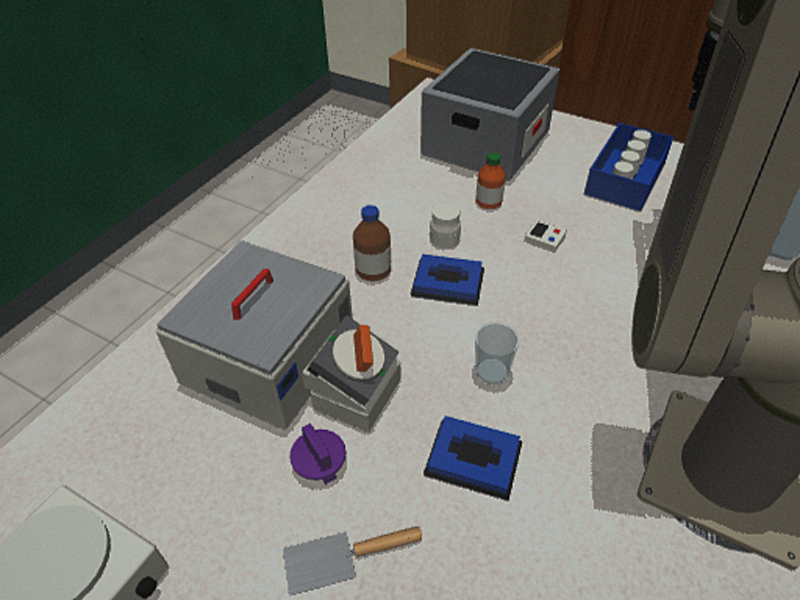

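The top view shows the cartridge in its port at about (313,301). The stand farthest to the right is at (461,303), with the decoy at (309,400) and the purple look-alike at (253,305). The side view agrees. Next I'll measure the poses.

```bash
cat > h.py <<'E'
import numpy as np,cv2
def cloud(s,E=None):
    d=s["depth"];K=s["intrinsics"];E=s["extrinsics"] if E is None else E
    v,u=np.indices(d.shape)
    p=np.stack([(u-K[0,2])/K[0,0]*d,(v-K[1,2])/K[1,1]*d,d],-1)
    return p@E[:3,:3].T+E[:3,3]
def hsv(s): return cv2.cvtColor(s["frame"],cv2.COLOR_BGR2HSV)
def plane(p):
    for _ in range(4):
        c=p.mean(0);n=np.linalg.svd(p-c,full_matrices=False)[2][2];n*=np.sign(n[2]);r=(p-c)@n
        p=p[abs(r)<max(2,1.5*r.std())]
    return c,n
E
python3 - <<'E'
from h import *
for n in("top","side"):
    s=dict(np.load(f"{n}1.npz"));P=cloud(s);H=hsv(s);ok=s["depth"]>0
    x,y,z=P[...,0],P[...,1],P[...,2]
    b=ok&(H[...,0]>105)&(H[...,0]<125)&(H[...,1]>150)&(z<45)&(z>15)
    k,l,st,ce=cv2.connectedComponentsWithStats(b.astype(np.uint8))
    for i in range(1,k):
        if st[i,4]>150:
            q=P[l==i];r=cv2.minAreaRect(q[:,:2].astype(np.float32));print(n,"blue",st[i],r,np.median(q[:,2]))
    o=ok&(H[...,0]>3)&(H[...,0]<18)&(H[...,1]>170)&(z>100)&(z<240)
    k,l,st,ce=cv2.connectedComponentsWithStats(o.astype(np.uint8))
    for i in range(1,k):
        if st[i,4]>40:
            q=P[l==i];print(n,"orange",st[i],q.mean(0),q.min(0),q.max(0))
            c=q.mean(0)
            if c[1]>0:
                m=ok&(np.hypot(x-c[0],y-c[1])<75)&(z>60)&(H[...,1]<60)
                w=m&(H[...,2]>140); 
                print(" white",w.sum(),plane(P[w]) if w.sum()>20 else "", np.percentile(H[...,2][m],[5,25,50,75,95]))
    lid=ok&(abs(z-152)<4)&(y>0); q=P[lid]; print(n,"lid",lid.sum(),cv2.minAreaRect(q[:,:2].astype(np.float32)))
E
```

```text
top blue [277 173  37  42 722] ((551.911376953125, -158.02142333984375), (122.54396057128906, 92.60200500488281), 17.543317794799805) 27.306492321148767
top blue [181 236  33  41 742] ((340.95904541015625, 166.79019165039062), (119.92127227783203, 90.08881378173828), 10.866034507751465) 27.182835091936113
top blue [426 263  60  12 152] ((287.7582702636719, -691.7123413085938), (34.342430114746094, 202.81838989257812), 9.916653633117676) 28.328935258354136
top orange [277 137  19  20 166] [ 690.73340087 -117.12019378  110.19855555] [ 666.89216034 -150.34112444  100.15220955] [728.19328121 -91.99129156 125.8302433 ]
top orange [190 185  19  18 127] [542.78819206 147.89679018 142.83791958] [516.45028592 122.5001108  125.51073441] [569.2775937  176.23030065 154.5110169 ]
 white 247 (array([559.45876459, 152.82153045, 116.96716389]), array([-0.42743812, -0.00898588,  0.90399995])) [ 51.4  67.   80.  142.  146. ]
top lid 4312 ((690.468505859375, 160.94097900390625), (306.8996887207031, 219.53012084960938), 3.928102493286133)
side blue [265 163  43  26 595] ((551.6740112304688, -158.37881469726562), (120.2247543334961, 96.33661651611328), 18.997501373291016) 28.403483151790397
side blue [ 274  266   59   50 1340] ((341.0155944824219, 169.81314086914062), (119.99497985839844, 94.8330078125), 11.211910247802734) 28.293545119639987
side orange [365   0  92  18 550] [  476.08057902 -1374.16004637   128.51354992] [  340.62553435 -1391.67961748   100.27692768] [  744.30127499 -1355.09799268   177.88028803]
side orange [227 208  12  29 240] [540.95130971 155.34207888 139.94206111] [516.5311475  125.54940199 110.55792725] [570.39510856 181.7878967  155.72395925]
 white 483 (array([555.82120624, 156.81728481, 116.13559342]), array([-0.41467367, -0.0338274 ,  0.90934122])) [ 48.  76.  84. 175. 184.]
side lid 5423 ((398.668701171875, 138.923095703125), (898.1152954101562, 222.10736083984375), 4.393617153167725)
```

>>> {"name": "apply_moves", "arguments": {
  "series": ".094 -.087 -.012 0 -1;.094 -.087 -.012 0 -1;.094 -.087 -.012 0 -1;.094 -.087 -.012 0 -1;.094 -.087 -.012 0 -1",
  "squeeze": 20
}}

```text
time: 0.52
tool_pos: [314.3, -374.5, 248.8]
tcp_rot: [-179.9, 0.0, 23.1]
ft_force: [1.8, 0.0, -0.2]
finger_gap: 85.1
grip_force: 0.0
```

>>> {"name": "apply_moves", "arguments": {
  "series": ".094 -.087 -.012 0 -1;.094 -.087 -.012 0 -1;.094 -.087 -.012 0 -1;.094 -.087 -.012 0 -1;.094 -.087 -.012 0 -1"
}}

```text
time: 0.93
tool_pos: [392.7, -199.0, 267.2]
tcp_rot: [-180.0, 0.0, 23.1]
ft_force: [0.9, 0.4, 0.5]
finger_gap: 85.7
grip_force: 0.0
```

>>> {"name": "apply_moves", "arguments": {
  "series": ".094 -.087 -.012 0 -1;.094 -.087 -.012 0 -1;.094 -.087 -.012 0 -1;.094 -.087 -.012 0 -1;.094 -.087 -.012 0 -1"
}}

```text
time: 1.35
tool_pos: [471.1, -23.5, 285.2]
tcp_rot: [-180.0, 0.0, 23.1]
ft_force: [1.5, -0.6, 0.3]
finger_gap: 85.3
grip_force: 0.0
```

>>> {"name": "apply_moves", "arguments": {
  "series": ".094 -.087 -.012 0 -1;.094 -.087 -.012 0 -1;.094 -.087 -.012 0 -1;.094 -.087 -.012 0 -1;.094 -.087 -.012 0 -1"
}}

```text
time: 1.77
tool_pos: [549.5, 151.9, 302.9]
tcp_rot: [-180.0, 0.0, 23.1]
ft_force: [0.2, -0.4, 0.6]
finger_gap: 85.4
grip_force: 0.0
```

>>> {"name": "apply_moves", "arguments": {
  "series": "0 0 0 -.0625 -1;0 0 0 -.0625 -1;0 0 0 -.0625 -1;0 0 0 -.0625 -1;0 0 0 -.0625 -1"
}}

```text
time: 2.18
tool_pos: [549.0, 150.1, 302.6]
tcp_rot: [-179.9, 0.1, 59.3]
ft_force: [-0.8, -0.1, -1.0]
finger_gap: 85.5
grip_force: 0.0
```

>>> {"name": "apply_moves", "arguments": {
  "series": "0 0 0 -.0625 -1;0 0 0 -.0625 -1;0 0 0 -.0625 -1;0 0 0 -.0625 -1;0 0 0 -.0625 -1"
}}

```text
time: 2.6
tool_pos: [549.0, 149.9, 302.7]
tcp_rot: [-179.9, 0.0, 95.1]
ft_force: [-0.1, -0.3, 0.1]
finger_gap: 85.4
grip_force: 0.0
```

>>> {"name": "apply_moves", "arguments": {
  "series": "0 0 0 -.0625 -1;0 0 0 -.0625 -1;0 0 0 -.0625 -1;0 0 0 -.0625 -1;0 0 0 -.0625 -1"
}}

```text
time: 3.02
tool_pos: [549.0, 149.8, 302.7]
tcp_rot: [-179.9, -0.0, 130.9]
ft_force: [-0.1, -0.5, -0.6]
finger_gap: 85.1
grip_force: 0.0
```

```bash
python3 - <<'E'
from bench import *
from h import *
from scipy.spatial.transform import Rotation as R
st=sense();s=snapshot("wrist")
T=np.eye(4);T[:3,:3]=R.from_euler('xyz',st["tcp_rot"],degrees=True).as_matrix();T[:3,3]=st["tool_pos"]
print(st["time"],st["tool_pos"],st["tcp_rot"],st["joint_pos"],np.round(s["tool_from_camera"],3).tolist(),s["intrinsics"].tolist())
s["E"]=T@s["tool_from_camera"];np.savez("w1.npz",**s)
cv2.imwrite("pics/w1.png",cv2.resize(s["frame"],(800,600)))
E
```

```text
3.0167 [549.04044212 149.84239836 302.66711159] [-1.79946136e+02 -3.47479165e-02  1.30918192e+02] [ 1.01022821e+01  1.66830737e+00  8.39949640e+01  2.25518732e-03
  9.44007888e+01 -3.08157542e+01] [[0.0, -0.95, -0.312, 80.049], [1.0, 0.0, -0.0, 0.719], [0.0, -0.312, 0.95, -143.439], [0.0, 0.0, 0.0, 1.0]] [[285.239382336158, 0.0, 254.00072131612305], [0.0, 285.239382336158, 191.4109372072457], [0.0, 0.0, 1.0]]
```

View pics/w1.png

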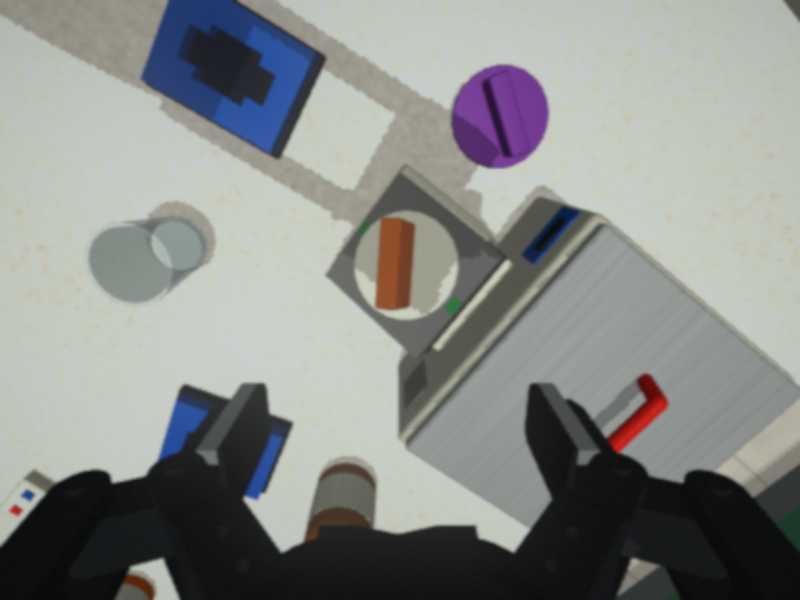

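Wrist view: the orange bar's top is at about (392,262), the flange's centre is near (406,265), and the port face corners are (405,165), (508,260), (418,357) and (328,274). I'll compute the pose from these.

```bash
python3 - <<'E'
from h import *
s=dict(np.load("w1.npz"));E=s["E"];P=cloud(s,E);H=hsv(s);d=s["depth"]
v,u=np.indices(d.shape);reg=(np.hypot(u-258,v-168)<75)&(d>0)
o=reg&(H[...,0]<20)&(H[...,1]>100)&(P[...,2]>100)
a=cv2.ellipse(np.zeros(d.shape,np.uint8),((260,170),(64,68),0),1,-1)>0
w=a&(H[...,1]<70)&(P[...,2]>90)
c,n=plane(P[w]);print("flange",c,n,w.sum())
K=s["intrinsics"]
def onplane(uv,c,n):
    r=E[:3,:3]@np.array([(uv[0]*.64-K[0,2])/K[0,0],(uv[1]*.64-K[1,2])/K[1,1],1]);t=(c-E[:3,3])@n/(r@n);return E[:3,3]+t*r
yaw=np.radians(4)
n0=np.array([-np.sin(.4363)*np.cos(yaw),-np.sin(.4363)*np.sin(yaw),np.cos(.4363)])
f=onplane((406.5,265),c,n0);print("flange ctr",f,"port o",f-32*n0)
co=[onplane(q,c-10*n0,n0) for q in[(405,166),(507,260),(418,357),(328,274)]]
m=np.mean(co,0);print("face ctr",m,"port o",m-22*n0,[np.linalg.norm(co[i]-co[i-1]) for i in range(4)])
for i in range(4):
    e=co[i]-co[i-1];print(np.degrees(np.arctan2(e[1],e[0])))
t=o&((P-f)@n0>28);q=P[t];bc=q.mean(0);print("bar top",t.sum(),bc,"o",bc-66*n0,((q-f)@n0).mean())
D=np.linalg.svd(q-bc,full_matrices=False)[2][0];print("bar az",np.degrees(np.arctan2(D[1],D[0])),D)
E
```

```text
flange [559.49749897 156.32474559 117.57848511] [-0.41964123 -0.02973076  0.90720302] 2262
flange ctr [555.51174735 154.2254007  115.65630076] port o [569.0016536  155.16870684  86.65401459]
face ctr [559.77135328 155.33076876 106.63992138] port o [569.04566383 155.97929173  86.70084964] [np.float64(107.84452326583443), np.float64(107.80612014987828), np.float64(100.7164185906711), np.float64(102.52074829442476)]
94.49729372092129
-0.1373949334385201
-88.0743422616152
-175.90700794534501
bar top 860 [540.27283505 152.86606332 145.62615857] o [568.0957667  154.81163223  85.80894336] 33.62650507045924
bar az -52.94300655814026 [ 0.5839562  -0.77333434  0.24687881]
```

>>> {"name": "apply_moves", "arguments": {
  "series": ".011 .008 0 .035 .15;0 0 .1 0 .15;0 0 .1 0 .15;0 0 .1 0 .15;0 0 .1 0 .15"
}}

```text
time: 3.48
tool_pos: [548.7, 153.9, 181.8]
tcp_rot: [-180.0, -0.0, 126.4]
ft_force: [-0.1, -0.8, -0.2]
finger_gap: 36.0
grip_force: 0.0
```

>>> {"name": "apply_moves", "arguments": {
  "series": "0 0 .06 0 .15;0 0 .06 0 .15;0 0 .03 0 .15;0 0 .03 0 .15;0 0 0 0 .15"
}}

```text
time: 3.9
tool_pos: [548.0, 153.8, 127.5]
tcp_rot: [-179.9, -0.1, 126.5]
ft_force: [-0.2, -0.1, -0.1]
finger_gap: 36.5
grip_force: 0.0
```

>>> {"name": "apply_moves", "arguments": {
  "series": "0 0 0 0 1;0 0 0 0 1;0 0 0 0 1;0 0 0 0 1;0 0 0 0 1"
}}

```text
time: 4.32
tool_pos: [547.4, 152.7, 130.1]
tcp_rot: [-179.7, -0.0, 126.5]
ft_force: [-12.5, -5.7, 4.7]
finger_gap: 20.3
grip_force: 19.3
```

>>> {"name": "apply_moves", "arguments": {
  "series": "0 0 0 -.03 1;0 0 0 -.03 1;0 0 0 -.03 1;0 0 0 0 1"
}}

```text
time: 4.65
tool_pos: [548.7, 153.1, 131.3]
tcp_rot: [-179.9, 0.0, 137.0]
ft_force: [-9.9, -5.5, 6.5]
finger_gap: 19.5
grip_force: 18.8
```

>>> {"name": "apply_moves", "arguments": {
  "series": "0 0 0 -.03 1;0 0 0 -.03 1;0 0 0 -.03 1;0 0 0 -.03 1;0 0 0 -.03 1"
}}

```text
time: 5.07
tool_pos: [549.9, 153.7, 132.5]
tcp_rot: [179.9, 0.1, 154.2]
ft_force: [-9.1, -4.4, 10.4]
finger_gap: 18.1
grip_force: 23.1
```

>>> {"name": "apply_moves", "arguments": {
  "series": "0 0 0 -.03 1;0 0 0 -.03 1;0 0 0 -.03 1;0 0 0 -.03 1;0 0 0 -.03 1"
}}

```text
time: 5.48
tool_pos: [548.4, 152.2, 133.3]
tcp_rot: [-179.8, -0.0, 171.3]
ft_force: [-24.0, -13.5, 25.4]
finger_gap: 18.4
grip_force: 53.0
```

>>> {"name": "apply_moves", "arguments": {
  "series": "0 0 0 -.03 1;0 0 0 -.03 1;0 0 0 -.03 1;0 0 0 -.015 1;0 0 0 0 1"
}}

```text
time: 5.9
tool_pos: [549.0, 153.0, 132.2]
tcp_rot: [-179.9, 0.0, -176.7]
ft_force: [-12.2, -5.7, 13.1]
finger_gap: 15.2
grip_force: 23.2
```

```bash
python3 - <<'E'
from bench import *
from h import *
st=sense();print(st["tool_pos"],st["tcp_rot"],st["ft_force"],st["wrist_torque"],st["finger_gap"])
s=snapshot("side");cv2.imwrite("pics/s2.png",cv2.resize(s["frame"][150:300,150:350],(800,600),interpolation=cv2.INTER_CUBIC))
E
```

```text
[548.95037706 152.95203891 132.15920922] [-1.79918318e+02  6.78091353e-03 -1.76672770e+02] [-12.23913668  -5.68269107  13.148365  ] [-1.06944405  1.74545786 -0.19968689] 15.237099004929279
```

View pics/s2.png

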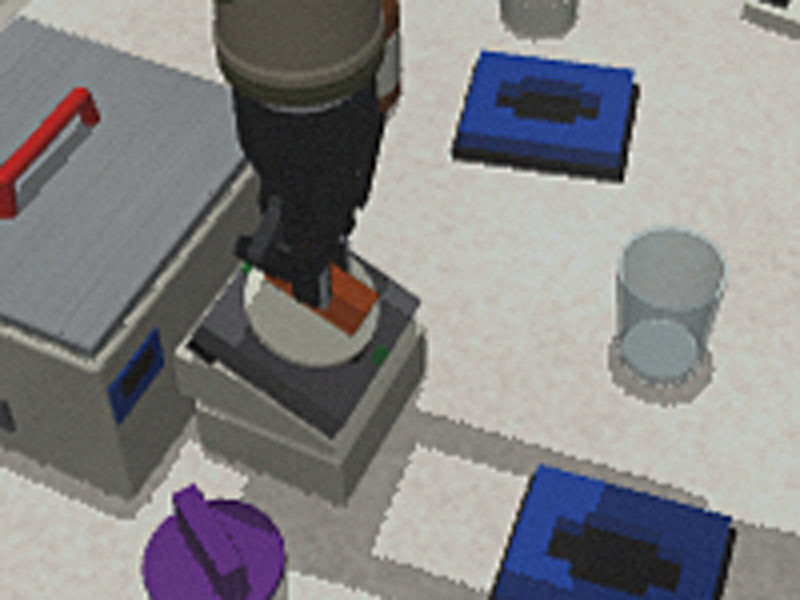

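>>> {"name": "apply_moves", "arguments": {
  "series": "0 0 0 -.02 1;0 0 0 0 1;0 0 0 0 .35;0 0 0 0 .35;0 0 0 0 .35"
}}

```text
time: 6.37
tool_pos: [549.9, 154.2, 130.5]
tcp_rot: [180.0, 0.1, -174.5]
ft_force: [-0.8, 0.1, 0.2]
finger_gap: 27.6
grip_force: 0.0
```

>>> {"name": "apply_moves", "arguments": {
  "series": "0 0 .017 0 .35;0 0 0 0 1;0 0 0 0 1;0 0 0 0 1;0 0 0 0 1",
  "squeeze": 40
}}

```text
time: 6.78
tool_pos: [548.7, 153.4, 123.5]
tcp_rot: [-180.0, -0.1, -174.4]
ft_force: [1.3, -3.9, -5.3]
finger_gap: 15.1
grip_force: 40.2
```

>>> {"name": "apply_moves", "arguments": {
  "series": ".014 0 -.03 0 1;.014 0 -.03 0 1;0 0 0 0 1"
}}

```text
time: 7.03
tool_pos: [540.9, 153.7, 144.0]
tcp_rot: [179.9, 0.1, -174.4]
ft_force: [0.8, 0.0, -1.4]
finger_gap: 15.0
grip_force: 42.4
```

>>> {"name": "apply_moves", "arguments": {
  "series": ".014 0 -.03 0 1;.014 0 -.03 0 1;.014 0 -.03 0 1;.014 0 -.03 0 1;.014 0 -.03 0 1"
}}

```text
time: 7.45
tool_pos: [519.4, 151.2, 188.5]
tcp_rot: [180.0, 0.0, -174.4]
ft_force: [-0.3, -0.3, -2.2]
finger_gap: 15.4
grip_force: 42.3
```

>>> {"name": "apply_moves", "arguments": {
  "series": ".014 0 -.03 0 1;.014 0 -.03 0 1;0 0 -.1 0 1;0 0 -.1 0 1;0 0 0 0 1"
}}

```text
time: 7.87
tool_pos: [513.8, 150.8, 273.0]
tcp_rot: [179.9, 0.6, -174.4]
ft_force: [0.4, 0.4, -0.9]
finger_gap: 15.5
grip_force: 42.4
```

```bash
python3 - <<'E'
from bench import *
from h import *
from scipy.spatial.transform import Rotation as R
st=sense();s=snapshot("wrist");t=snapshot("side")
print(st["time"],st["tool_pos"],st["tcp_rot"],st["ft_force"])
a=cv2.resize(s["frame"],(400,300));b=cv2.resize(t["frame"][80:300,150:443],(400,300))
cv2.imwrite("pics/w2.png",np.hstack([a,b]))
T=np.load("top1.npz");P=cloud(dict(T));z=P[...,2]
# tall-things map: min clearance for candidate flattening spots
ok=(T["depth"]>0)&(z>6)
for x in range(400,521,40):
    print(x,[(y,int(np.hypot(P[ok][:,0]-x,P[ok][:,1]-y).min())) for y in range(-80,81,20)])
E
```

```text
7.8667 [513.79160534 150.77161575 273.02660768] [ 179.94499984    0.58737963 -174.42934312] [ 0.42737338  0.43715969 -0.88924339]
400 [(-80, 22), (-60, 25), (-40, 6), (-20, 2), (0, 2), (20, 1), (40, 8), (60, 10), (80, 10)]
440 [(-80, 12), (-60, 19), (-40, 15), (-20, 12), (0, 18), (20, 22), (40, 20), (60, 13), (80, 13)]
480 [(-80, 21), (-60, 21), (-40, 25), (-20, 26), (0, 18), (20, 27), (40, 8), (60, 13), (80, 33)]
520 [(-80, 24), (-60, 30), (-40, 13), (-20, 9), (0, 10), (20, 30), (40, 22), (60, 21), (80, 2)]
```

View pics/w2.png

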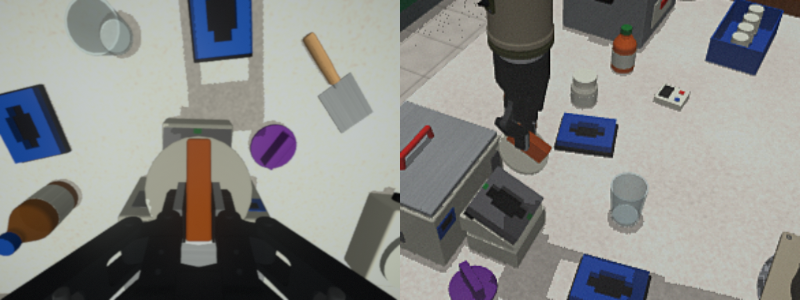

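>>> {"name": "apply_moves", "arguments": {
  "series": ".016 -.1 0 0 1;.016 -.1 .02 0 1;.016 -.1 .05 0 1;.016 -.1 .08 0 1;.016 -.1 .08 0 1"
}}

```text
time: 8.38
tool_pos: [501.3, -2.5, 194.7]
tcp_rot: [180.0, -0.0, -174.4]
ft_force: [0.8, 0.5, -2.1]
finger_gap: 15.3
grip_force: 42.3
```

>>> {"name": "apply_moves", "arguments": {
  "series": "0 0 .1 0 1;0 0 .1 0 1;0 0 .1 0 1;0 0 .07 0 1;0 0 0 0 1",
  "squeeze": 20
}}

```text
time: 8.8
tool_pos: [496.4, -0.9, 78.2]
tcp_rot: [179.9, -0.7, -174.5]
ft_force: [-0.4, 0.3, -3.2]
finger_gap: 15.6
grip_force: 42.2
```

```bash
python3 - <<'E'
from bench import *
from h import *
st=sense();t=snapshot("side")
print(st["time"],st["tool_pos"],st["tcp_rot"],st["ft_force"])
np.savez("s3.npz",**t)
E=np.linalg.inv(t["extrinsics"]);p=E[:3,:3]@(st["tool_pos"]-[0,0,10])+E[:3,3];q=t["intrinsics"]@p;u,v=(q[:2]/q[2]).astype(int);print(u,v)
f=t["frame"][max(0,v-60):v+60,max(0,u-80):u+80]
cv2.imwrite("pics/s3.png",cv2.resize(f,(800,600),interpolation=cv2.INTER_CUBIC))
E
```

```text
8.8 [496.38237998  -0.92187057  78.24292951] [ 179.86234291   -0.66855297 -174.45053817] [-0.43627306  0.29108125 -3.22524783]
278 205
```

View pics/s3.png

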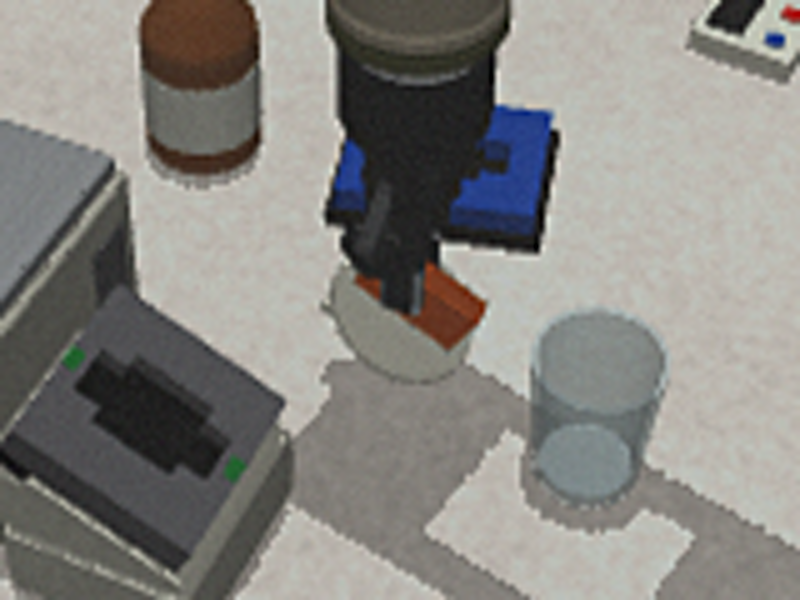

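The side view shows the cartridge held with its tilt, flange at (405,325), clear of the beaker at (598,400). I'll lower it gently until the lug touches the bench.

>>> {"name": "apply_moves", "arguments": {
  "series": "0 0 .03 0 1;0 0 .03 0 1;0 0 .02 0 1;0 0 0 0 1",
  "squeeze": 20
}}

```text
time: 9.18
tool_pos: [501.6, -1.2, 60.4]
tcp_rot: [180.0, -0.1, -174.4]
ft_force: [0.6, 1.2, -3.0]
finger_gap: 15.0
grip_force: 42.3
```

>>> {"name": "apply_moves", "arguments": {
  "series": "0 0 .01 0 1;0 0 .01 0 1;0 0 .01 0 1;0 0 0 0 1",
  "squeeze": 20
}}

```text
time: 9.52
tool_pos: [505.4, -1.5, 55.4]
tcp_rot: [-179.9, 0.4, -174.4]
ft_force: [1.4, 1.1, 12.4]
finger_gap: 15.4
grip_force: 44.6
```

>>> {"name": "apply_moves", "arguments": {
  "series": "-.012 0 .003 0 1;-.012 0 .003 0 1;-.012 0 .004 0 1;-.012 0 .004 0 1;0 0 0 0 1"
}}

```text
time: 9.93
tool_pos: [518.9, -0.1, 50.3]
tcp_rot: [-179.9, 0.2, -174.4]
ft_force: [-0.3, 0.2, 8.4]
finger_gap: 15.2
grip_force: 44.7
```

```bash
cat > look.py <<'E'
from bench import *
from h import *
import sys
st=sense();t=snapshot("side")
print(st["time"],st["tool_pos"],st["tcp_rot"],st["ft_force"],st["grip_force"])
P=cloud(t);c=st["tool_pos"];H=hsv(t)
m=(np.hypot(P[...,0]-c[0],P[...,1]-c[1])<60)&(P[...,2]>8)&(P[...,2]<75)&(H[...,1]<60)&(H[...,2]>120)&(t["depth"]>0)
k,l,s,_=cv2.connectedComponentsWithStats(m.astype(np.uint8));i=1+np.argmax(s[1:,4]) 
print(s[i],plane(P[l==i]))
i=t["intrinsics"];E=np.linalg.inv(t["extrinsics"]);p=E[:3,:3]@(c-[0,0,10])+E[:3,3];q=i@p;u,v=(q[:2]/q[2]).astype(int)
cv2.imwrite(sys.argv[1],cv2.resize(t["frame"][max(0,v-60):v+60,max(0,u-80):u+80],(800,600),interpolation=cv2.INTER_CUBIC))
E
python3 look.py pics/s4.png
```

```text
9.9333 [ 5.18894041e+02 -1.45144018e-01  5.03469744e+01] [-179.94703412    0.24687235 -174.4247361 ] [-0.27580293  0.16956621  8.35018339] 44.71460580825806
[258 204  30  20 260] (array([507.92632493,  18.46472711,  39.79924004]), array([-0.25864311, -0.03884282,  0.96519168]))
```

>>> {"name": "apply_moves", "arguments": {
  "series": "-.012 0 .005 0 1;-.012 0 .006 0 1;-.012 0 .007 0 1;-.012 0 .008 0 1;0 0 0 0 1"
}}

```text
time: 10.4
tool_pos: [533.0, 1.3, 42.0]
tcp_rot: [-180.0, 0.2, -174.4]
ft_force: [0.7, -0.4, 5.7]
finger_gap: 15.6
grip_force: 44.8
```

```bash
python3 look.py pics/s5.png
```

```text
10.4 [532.95597622   1.25216795  42.02637358] [-179.95004878    0.21376352 -174.4220232 ] [ 0.71282127 -0.42943925  5.65100147] 44.75829362869263
[256 206  30  19 264] (array([515.45999492,  18.41039354,  34.56450283]), array([-6.44764189e-02, -6.79655898e-04,  9.97918999e-01]))
```

>>> {"name": "apply_moves", "arguments": {
  "series": "-.012 0 .007 0 1;-.004 0 .005 0 1;0 0 0 0 1;0 0 0 0 .3;0 0 0 0 .3"
}}

```text
time: 10.87
tool_pos: [536.2, 1.9, 37.3]
tcp_rot: [-180.0, 0.1, -174.4]
ft_force: [0.1, -0.3, 0.3]
finger_gap: 29.8
grip_force: 0.0
```

>>> {"name": "apply_moves", "arguments": {
  "series": "0 0 0 0 .3;0 0 0 0 .3"
}}

```text
time: 11.03
tool_pos: [535.5, 2.0, 36.6]
tcp_rot: [180.0, 0.0, -174.4]
ft_force: [0.2, -0.2, -0.6]
finger_gap: 29.6
grip_force: 0.0
```

```bash
python3 look.py pics/s6.png
```

```text
11.0333 [535.4571232    1.96222497  36.59338263] [ 1.79997443e+02  3.32709693e-03 -1.74431673e+02] [ 0.15311864 -0.17648777 -0.56002126] 0.0
[255 207  30  17 237] (array([514.6815367 ,  18.27117319,  32.15310284]), array([ 0.00184521, -0.005161  ,  0.99998498]))
```

View pics/s6.png

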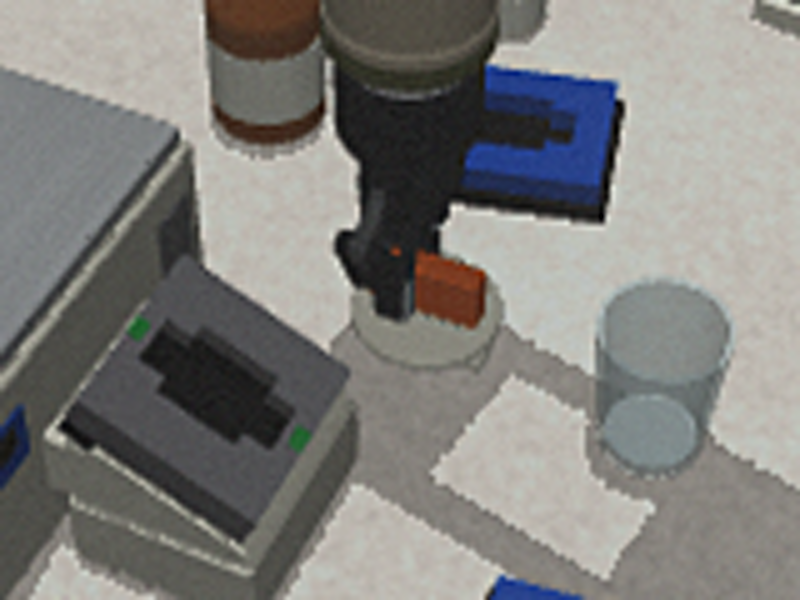

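The cartridge now stands flat on the bench, flange centre at about (428,315), with the fingers off-centre at (395,300). I'll rise, measure it and the stand from the wrist, and regrasp centred.

>>> {"name": "apply_moves", "arguments": {
  "series": "0 0 -.1 0 .3;0 0 -.12 0 .3;0 0 -.12 0 .3;0 0 -.12 0 .3;0 0 0 0 .3"
}}

```text
time: 11.5
tool_pos: [539.9, 1.6, 183.5]
tcp_rot: [-179.9, 0.7, -174.4]
ft_force: [1.6, 0.0, 1.7]
finger_gap: 30.0
grip_force: 0.0
```

```bash
cat > wl.py <<'E'
from bench import *
from h import *
import sys
from scipy.spatial.transform import Rotation as R
st=sense();s=snapshot("wrist")
T=np.eye(4);T[:3,:3]=R.from_euler('xyz',st["tcp_rot"],degrees=True).as_matrix();T[:3,3]=st["tool_pos"]
s["E"]=E=T@s["tool_from_camera"];P=cloud(s,E);H=hsv(s);z=P[...,2];c=st["tool_pos"]
print(st["time"],c,st["tcp_rot"],st["joint_pos"].round(1))
cv2.imwrite(sys.argv[1],cv2.resize(s["frame"],(800,600)));np.savez(sys.argv[1].replace("png","npz"),**s)
o=(H[...,0]<20)&(H[...,1]>100)&(abs(z-66)<4)&(np.hypot(P[...,0]-c[0],P[...,1]-c[1])<120)
if o.sum()>50: print("bar",o.sum(),P[o].mean(0),cv2.minAreaRect(P[o][:,:2].astype(np.float32)))
b=((H[...,0]>105)&(H[...,0]<125)&(H[...,1]>120)&(abs(z-28)<5)&(s["depth"]>0)).astype(np.uint8)
k,l,q,_=cv2.connectedComponentsWithStats(b)
for i in range(1,k):
    if q[i,4]>800: print("blue",q[i],cv2.minAreaRect(P[l==i][:,:2].astype(np.float32)),np.median(z[l==i]))
E
python3 wl.py pics/w3.png
```

```text
11.5 [539.90193241   1.55227844 183.48335488] [-179.86567207    0.71149713 -174.42473805] [  -5.3   -1.    99.1    0.    81.2 -100.9]
bar 1033 [522.03998952   0.53068197  66.71659661] ((523.29248046875, 0.7795333862304688), (61.9708251953125, 14.590336799621582), 5.127043724060059)
blue [ 407    0  105   56 4388] ((378.7689208984375, 176.47381591796875), (46.42887496948242, 92.72482299804688), 11.139416694641113) 28.670486184034246
blue [  43  106  121  122 7065] ((552.672607421875, -157.2732696533203), (119.20406341552734, 93.06486511230469), 18.106290817260742) 28.874582723437754
```

View pics/w3.png

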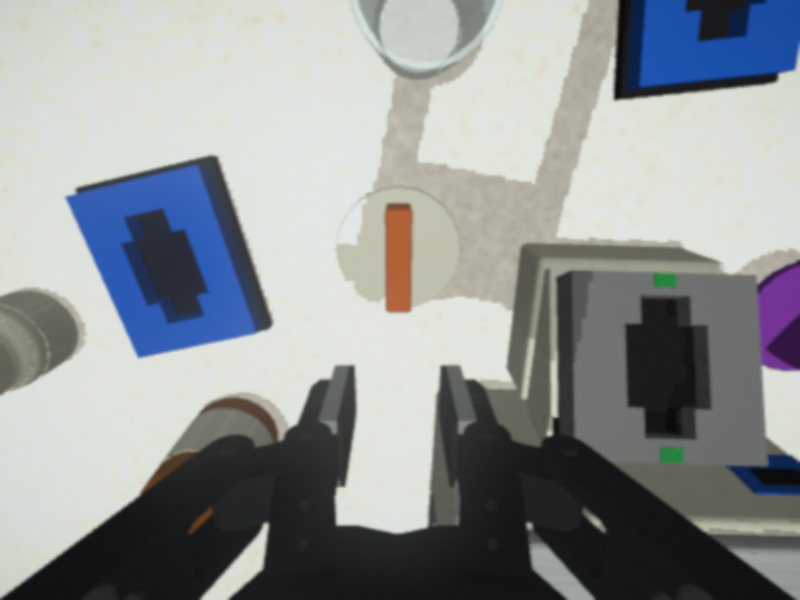

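Wrist view: the bar is at (398,258), the target stand's pocket is at (165,265), and everything is undisturbed. I'll regrasp.

>>> {"name": "apply_moves", "arguments": {
  "series": ".042 0 .08 0 .3;0 0 .1 0 .3;0 0 .1 0 .3;0 0 .08 0 .3;0 0 .04 0 .3"
}}

```text
time: 11.97
tool_pos: [519.5, 1.0, 49.7]
tcp_rot: [179.9, -0.4, -174.4]
ft_force: [0.2, -0.3, 0.2]
finger_gap: 29.6
grip_force: 0.0
```

>>> {"name": "apply_moves", "arguments": {
  "series": "0 0 .04 0 .3;0 0 0 0 .3;0 0 0 0 .3"
}}

```text
time: 12.22
tool_pos: [522.9, 0.7, 42.6]
tcp_rot: [180.0, -0.0, -174.4]
ft_force: [0.4, 0.3, -0.2]
finger_gap: 29.6
grip_force: 0.0
```

>>> {"name": "apply_moves", "arguments": {
  "series": "0 0 0 0 1;0 0 0 0 1;0 0 0 0 1;0 0 0 0 1;0 0 0 0 1",
  "squeeze": 30
}}

```text
time: 12.63
tool_pos: [524.4, 0.5, 44.2]
tcp_rot: [-180.0, 0.2, -174.4]
ft_force: [0.4, 0.3, 6.7]
finger_gap: 15.5
grip_force: 32.3
```

>>> {"name": "apply_moves", "arguments": {
  "series": "0 0 -.05 0 1;0 0 -.08 0 1;0 0 -.08 0 1;0 0 -.04 0 1;0 0 0 0 1"
}}

```text
time: 13.05
tool_pos: [525.3, 0.5, 121.1]
tcp_rot: [-179.9, 0.3, -174.4]
ft_force: [0.4, -0.5, -1.8]
finger_gap: 15.3
grip_force: 31.1
```

>>> {"name": "apply_moves", "arguments": {
  "series": "-.0093 -.107 0 0 1;-.0093 -.107 0 0 1;-.0093 -.107 0 0 1;-.0093 -.107 0 0 1;-.0093 -.107 0 0 1"
}}

```text
time: 13.47
tool_pos: [551.6, -158.7, 115.6]
tcp_rot: [179.9, -0.1, -174.4]
ft_force: [0.0, 0.5, -1.3]
finger_gap: 15.4
grip_force: 31.1
```

>>> {"name": "apply_moves", "arguments": {
  "series": "0 0 0 -.0567 1;0 0 0 -.0567 1;0 0 0 0 1;0 0 0 0 1;0 0 0 0 1"
}}

```text
time: 13.88
tool_pos: [551.8, -157.2, 116.5]
tcp_rot: [179.9, -0.1, -161.6]
ft_force: [-0.2, 0.5, -2.1]
finger_gap: 15.4
grip_force: 31.2
```

```bash
python3 wl.py pics/w4.png; python3 look.py pics/s7.png
```

```text
13.8833 [ 551.82677392 -157.17345449  116.49674941] [ 1.79942320e+02 -6.55695970e-02 -1.61627852e+02] [ -21.     8.3   96.6    0.    75.2 -129.4]
blue [ 196  125  115   65 4929] ((520.8423461914062, -168.01815795898438), (53.24269104003906, 91.39379119873047), 18.734678268432617) 28.844956545488543
13.9333 [ 552.01183616 -157.11926682  116.8011282 ] [ 1.79959090e+02 -4.67685459e-02 -1.61576492e+02] [ 0.05321472 -0.01628886 -1.93995873] 31.18749976158142Traceback (most recent call last):
  File "look.py", line 8, in <module>
    k,l,s,_=cv2.connectedComponentsWithStats(m.astype(np.uint8));i=1+np.argmax(s[1:,4])
                                                                     ~~~~~~~~~^^^^^^^^^
    return _wrapfunc(a, 'argmax', axis=axis, out=out, **kwds)
    return bound(*args, **kwds)
ValueError: attempt to get argmax of an empty sequence
```

View pics/w4.png

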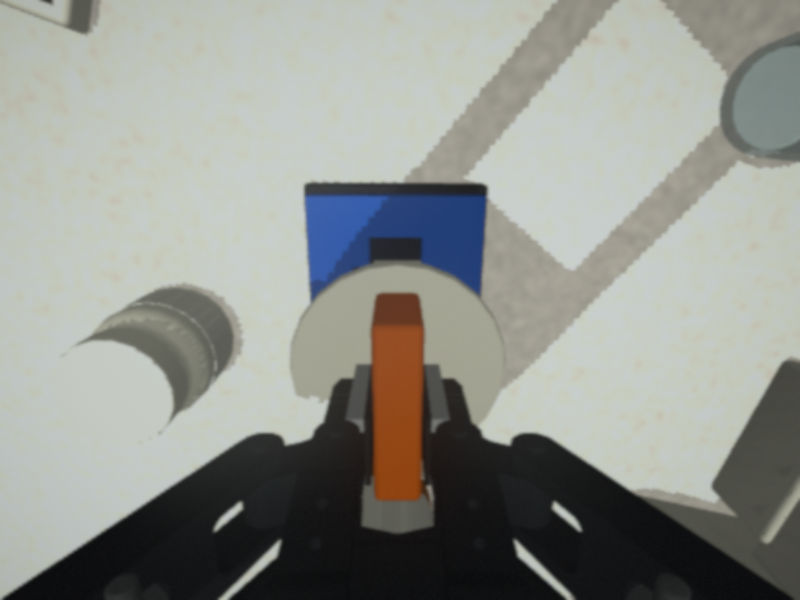

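The slot at (395,248), the plate and the bar at (398,400) line up parallel and centred. I'll lower it in.

>>> {"name": "apply_moves", "arguments": {
  "series": "0 0 .06 0 1;0 0 .05 0 1;0 0 .03 0 1;0 0 .01 0 1;0 0 0 0 1"
}}

```text
time: 14.4
tool_pos: [551.6, -157.2, 71.6]
tcp_rot: [179.9, -0.1, -161.5]
ft_force: [-0.5, 0.1, -2.2]
finger_gap: 15.5
grip_force: 31.1
```

>>> {"name": "apply_moves", "arguments": {
  "series": "0 0 .01 0 1;0 0 .01 0 1;0 0 .01 0 1;0 0 0 0 1;0 0 0 0 1"
}}

```text
time: 14.82
tool_pos: [552.4, -157.7, 63.6]
tcp_rot: [180.0, -0.0, -161.4]
ft_force: [-0.2, 0.2, -2.9]
finger_gap: 15.2
grip_force: 31.1
```

Inside the pocket with no contact force; about 8 mm to go.

>>> {"name": "apply_moves", "arguments": {
  "series": "0 0 .007 0 1;0 0 .007 0 1;0 0 .006 0 1;0 0 0 0 1;0 0 0 0 1"
}}

```text
time: 15.23
tool_pos: [552.2, -157.6, 57.3]
tcp_rot: [180.0, -0.0, -161.4]
ft_force: [0.4, -0.2, -2.8]
finger_gap: 15.3
grip_force: 31.1
```

>>> {"name": "apply_moves", "arguments": {
  "series": "0 0 .005 0 1;0 0 .003 0 1;0 0 0 0 1;0 0 0 0 1"
}}

```text
time: 15.57
tool_pos: [552.7, -157.9, 56.3]
tcp_rot: [-180.0, 0.0, -161.4]
ft_force: [-4.3, -0.1, 6.1]
finger_gap: 15.1
grip_force: 32.4
```

Floor contact at the expected height. I'll release, rise and check.

>>> {"name": "apply_moves", "arguments": {
  "series": "0 0 0 0 .3;0 0 0 0 .3;0 0 0 0 .3;0 0 0 0 .3"
}}

```text
time: 15.9
tool_pos: [552.5, -157.7, 55.2]
tcp_rot: [-180.0, 0.0, -161.4]
ft_force: [-0.1, -0.3, -0.2]
finger_gap: 30.1
grip_force: 0.0
```

>>> {"name": "apply_moves", "arguments": {
  "series": "0 0 -.05 0 .3;0 0 -.1 0 .3;0 0 -.12 0 .3;0 0 -.12 0 .3;0 0 -.1 0 .3"
}}

```text
time: 16.32
tool_pos: [552.7, -157.8, 204.8]
tcp_rot: [-179.9, 0.1, -161.4]
ft_force: [0.9, -0.3, 0.8]
finger_gap: 30.0
grip_force: 0.0
```

>>> {"name": "apply_moves", "arguments": {
  "series": ".08 0 -.05 0 .3;.08 0 0 0 .3;0 0 0 0 .3;0 0 0 0 .3"
}}

```text
time: 16.65
tool_pos: [506.5, -173.4, 217.6]
tcp_rot: [-180.0, 0.0, -161.5]
ft_force: [0.6, -0.1, 0.4]
finger_gap: 30.1
grip_force: 0.0
```

```bash
sed -i 's/abs(z-66)<4/abs(z-78)<5/' wl.py; python3 wl.py pics/w5.png; python3 - <<'E'
from h import *
s=dict(np.load("pics/w5.npz"));P=cloud(s,s["E"]);H=hsv(s);z=P[...,2]
m=(np.hypot(P[...,0]-552.5,P[...,1]+157.5)<42)&(abs(z-44)<8)&(H[...,1]<70)
print(m.sum(),plane(P[m]))
E
```

```text
16.65 [ 506.53315812 -173.35907621  217.61853433] [-1.79964791e+02  4.84850602e-02 -1.61506336e+02] [ -24.4   -2.2   96.7    0.    85.5 -132.9]
bar 745 [ 549.6729117  -158.60166865   78.64772484] ((551.47998046875, -158.05874633789062), (62.11006164550781, 15.086140632629395), 18.954408645629883)
blue [ 216  158   77   51 1893] ((525.3887939453125, -166.69467163085938), (62.24287033081055, 91.28120422363281), 18.285127639770508) 28.826759800214916
2754 (array([ 549.1012753 , -158.38005496,   44.79577352]), array([-2.45156576e-03, -3.06010772e-04,  9.99996948e-01]))
```

View pics/w5.png

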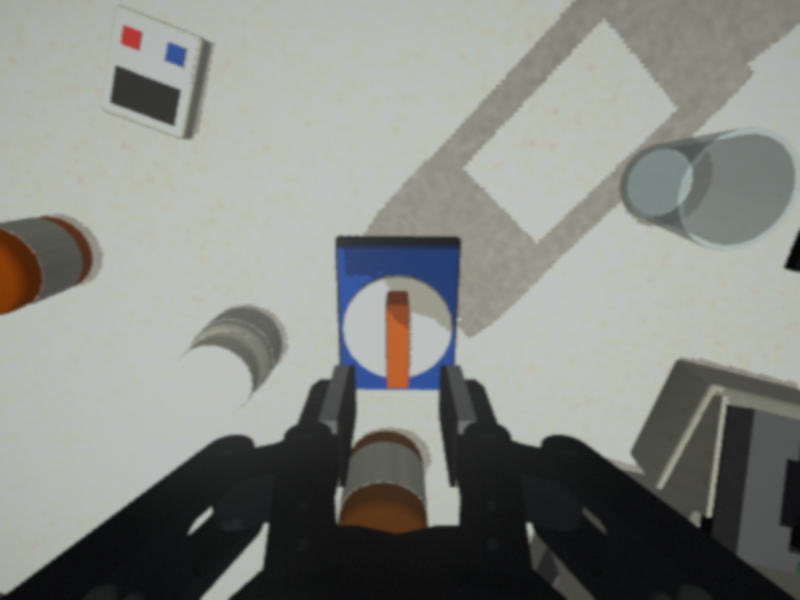

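Flange top is level at about 44.8 mm (44 expected) and bar top at 78.6 mm (78 expected). The centre is within 2 mm and the yaw within 1°, so it is seated.

```bash
python3 -c "
from bench import *
print(hand_in())"
```

```text
the job is handed in; nothing more can be done
None
```

The cartridge was turned to release, lifted out and set down in the blue stand's pocket, measured fully home and level (centre within 2 mm, bar within 1° of the slot); I handed the job in at about 17 s, but `hand_in()` returned no verdict.

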